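Clamp a glued heat sink to a power board: snug plus an eighth of a turn

ROBOT

A 6-joint arm with a two-finger parallel gripper is mounted at the origin on the work surface. World frame = base frame: x ahead of the robot, y to its left, z up, the work surface at z = 0. Lengths are in mm, angles in rad, forces in N, time in s.
With the tool pointing down it reaches from about 350 to 775 mm from the base axis. Payload 7.3 kg.
Tool frame: the origin (TCP) lies at the very end of the fingers, on their centre line; the grasp point (between the pads) lies 19 mm behind it; z points along the fingers, y is the line along which they close (so a half turn about z gives the same grasp; the last joint's range is limited). The gripper opens to 92 mm and grips with 3 to 60 N. Pads are 19 mm wide; open, the fingers measure 130 mm over their backs; the gripper's body (75 mm by 190 mm) begins 47 mm behind the grasp point.
Start: joints at [1.146, 0.342, 1.524, -0, 1.275, -0.146], TCP at [144.466, 504.752, 226.741] pointing down, gripper open.
Joint ranges: [-2.53, 2.53], [-0.77, 2.02], [0.04, 2.7], [-1, 4.14], [0.28, 2.66], [-3.11, 3.11]. Speed limits (rad/s): [2.57, 2.57, 3.14, 3.14, 3.14, 3.14].

INTERFACE

Orientations are given as [roll, pitch, yaw] about the fixed x, y, z axes, in that order (R = Rz(yaw) Ry(pitch) Rx(roll)).
In Python, from plant import bot gives the robot as it stands.
- The arm moves only by the tool send_rows, never from a script. Its argument "rows" is a list of rows, each an object of numbers: "x", "y", "z": the shift along the tool's x, y, z in units of 0.2 m (1.0 is 0.2 m); "ax", "ay", "az": the turn, a rotation vector about the tool's x, y, z in units of 60 degrees (1.0 is 60 degrees); "jaw": the opening, from -1 (shut) to 1 (fully open), so that 0 is half open. In form: [{"x": .., "y": .., "z": .., "ax": .., "ay": .., "az": .., "jaw": ..}, ...]. A call has exactly 10 rows; each row is the pose to reach, as a shift and turn from the pose commanded when the call began, along the tool's axes at that moment; what a row does not reach only later rows make up. A row lasts 1/8 s, in which the tool goes at most 62.5 mm and 10.7 degrees, less where a joint would pass 70% of its speed; a pose out of reach is approached as far as the arm can. A call with a number of a shift or a turn outside -1 to 1 is refused whole. A call with a gripper value outside its range is refused whole. The fingers move at their own pace and stop on an object; the grip force is fixed at half the most. Time passes only in rows, so rows that repeat a pose let the fingers close, or fill a call up. It gives the time, the measured TCP pose, the force, the opening and the grip force at its end, in the units of the state.
- bot.get_obs(): the state, without advancing time (a new reading comes with each control period).
- bot.capture(name): name is "side" or "top"; returns (picture, depth): 480x640x3 uint8, red, green, blue; 480x640 float32, mm along the optical axis (not along the pixel's ray), 0 where there is no reading.
- bot.camera_model(name): a dict with "vertical_fov" (degrees; the focal length in pixels is half the picture's height over the tangent of half this angle, whatever the lens; pixels are square), "cx", "cy" (the principal point, pixels), "R" (3x3) and "t" (3): a world point X has camera coordinates R X + t. Camera axes: x right, y down, z forward; pixel columns grow to the right and rows downward; lengths in mm; the calibration is good to about 2 mm. A picture is of the moment at which its call begins. camera_model takes no time and is no camera call.
- bot.close_job(): hands the job in; it is judged then, once.
The state is a dict: "time": time; "joint_positions": joint angles; "dq": joint speeds; "tau": joint torques, N m; "tool_pos": TCP position; "tcp_rot": TCP orientation; "contact_force": force on the tool from outside, world axes, zero at the start; "moment": the same for the moment, N m; "grip_width": finger opening in mm; "finger_force": force on a finger pad.
Only numpy, scipy, OpenCV 4.12 (cv2) and the standard library are available. Lean on these libraries where they do the work, as an engineer would, in place of code of your own. Each camera call takes 0.05 s, during which the arm holds its last target. There are 200 camera calls.

TASK

The finned heat sink has just been glued to the circuit board; clamp it while the glue sets. Stand the red C-clamp on the bench with its jaw under the plate, slid in until its crossbar meets the near edge and its screw is over the middle of the heat sink's flat strip, and let go of it. Then take its black knob and turn it clockwise until the resistance rises sharply, and give it an eighth of a turn more, not further, or the board cracks. Do not shift the heat sink or disturb the jar, screwdriver or solder reel, and leave the clamp holding by itself.

Things in the scene. Friction and masses are not known exactly. Their poses are not given: they have to be found in the camera images.
- clamp: Loose red C-clamp, 0.47 kg, standing on its foot. Origin: foot's underside, on the screw axis; x points out of the mouth, z up. In mm: lower jaw x -78 to 14, 34 wide, z 0 to 13; upright x -78 to -60, 24 wide, to z 78; arm 24 wide, z 60 to 78; screw boss 32 across, z 58 to 80. A crossbar (y -40 to 40, z 14 to 30) has its front face at x -50: flush on the plate's near edge it squares the clamp up.
- anvil (a point): Top of the round steel anvil (12 mm across) on the clamp's lower jaw, on the screw axis, 16.3 mm above the foot's underside. At the start the screw's flat grey tip (16 mm across) stands 20.4 to 22.3 mm above it: how much differs from run to run and is not told. Stack to be clamped: 18 mm.
- clamp_grip (a point): Point inside the top of the clamp's upright (clamp frame -69, 0, 62 mm), where the frame can be taken from above, fingers closing along the clamp's y across 24 mm; the frame's top is 16 mm above it. Axes as the clamp's.
- knob_grip (a point): On the screw axis, 104 mm above the foot, fixed to the frame: mid-height (within 2 mm) of the black knob (40 across, 27 high) at the start. Clockwise from above tightens; it sinks 6 mm per turn until the tip meets the sink. It turns at 0.1 N m; after 0.4 to 0.72 turn the work is gripped and it jumps to 0.3 to 0.5: friction, felt while turning or after a small nudge onward. It stays where left.
- heatsink: Loose aluminium heat sink, 0.14 kg, resting on the board. Origin: centre of its underside. 52 mm along x, 72 along y; base 8 mm thick; along each side three fins 14 mm high run along x (tops 49.5 mm above the bench), leaving a flat strip 32 mm wide between. x points away from the board's near edge.
- land (a point): Centre of the heat sink's flat strip, on its top face, 35.5 mm above the bench: where the screw's tip is to press. Axes as the heat sink's.
- board: Fixed work: dark blue plate carrying a green circuit board with parts lower than 72 mm from x 68 mm on. Origin: on the bench under the heat sink's place; x points away from the near edge. Plate x -50 to 140, y -85 to 85 mm; underside 17.5 mm above the bench (1.2 mm above the anvil of a clamp standing there), board's top 27.5 mm; open below as far as a bar at x 49 mm.
- glue_spot (a point): Point on the circuit board's top, 27.5 mm above the bench, at the centre of the heat sink's place.
- paste_jar: Bystander: white jar with a blue cap, 46 mm across, 58 mm high. Origin: centre of its underside.
- screwdriver: Bystander: screwdriver lying on the bench, 170 mm long, along its x.
- solder_reel: Bystander: reel of solder lying flat, 58 mm across, 40 mm high. Origin: centre of its underside.

How it is judged (in metres and radians):
On the way:
1. the clamp stands over the heat sink, let go, its screw not yet pressing (horizontal distance between knob_grip and land below 0.01 m and height (world z) of clamp below 0.006 m and angle between clamp's own z axis and vertical below 0.1 rad and contact force between the fingers and clamp below 0.2 N and contact force between clamp and heatsink below 2 N), for 0.2 s.
At the end, for the whole second after the job is handed in: The clamp holds by itself, upright (0.1 rad) and at rest, screw within 10 mm of the centre of the flat strip, pressing the heat sink with 14 to 30 N (an eighth of a turn past the sharp rise, within a twentieth of a turn: about 21 N); heat sink within 5 mm and 0.1 rad of its place (contact force between clamp and heatsink between 14 and 30 N and horizontal distance between knob_grip and land below 0.01 m and angle between clamp's own z axis and vertical below 0.1 rad and linear speed of clamp below 0.01 m/s and horizontal distance between land and glue_spot below 0.005 m and angle between the x axis of heatsink and the x axis of board, either way round below 0.1 rad); the robot touches nothing.
It fails at once if the board is cracked: the clamp presses the heat sink with more than 45 N (contact force between clamp and heatsink above 45 N).
It fails at once if the heat sink is knocked off its place (6 mm) (distance of heatsink from where it was at the start of the episode above 0.006 m).
It fails at once if the jar is disturbed (moved 15 mm) (distance of paste_jar from where it was at the start of the episode above 0.015 m).
It fails at once if the screwdriver is disturbed (moved 15 mm) (distance of screwdriver from where it was at the start of the episode above 0.015 m).
It fails at once if the solder reel is disturbed (moved 15 mm) (distance of solder_reel from where it was at the start of the episode above 0.015 m).
It also fails if it takes over 72 s, if anything falls off the work surface, if the arm or the gripper's body presses on something with over 40 N, if the wrist force passes 120 N, or if a joint passes its speed limit or range.

## Working session

There is one attempt and no reset: what is moved stays moved. The work goes in short steps, Python scripts to look and compute and a tool call to move; the robot and the scene stay as the last step left them, time stands still between calls to the robot, and variables do not carry over. Pictures are saved under pics/ and viewed, at most 10 in all, crops included, and the job is handed in when it is done.

Besides the shell and the picture viewer there is one more tool, called after "Request:" by a JSON object that holds its "fn" and its "kwargs". send_rows: Moves the arm, as the interface text tells. Its arguments: {"type":"object","properties":{"rows":{"type":"array","items":{"type":"object","properties":{"x":{"type":"number","minimum":-1,"maximum":1},"y":{"type":"number","minimum":-1,"maximum":1},"z":{"type":"number","minimum":-1,"maximum":1},"ax":{"type":"number","minimum":-1,"maximum":1},"ay":{"type":"number","minimum":-1,"maximum":1},"az":{"type":"number","minimum":-1,"maximum":1},"jaw":{"type":"number"}}}}},"required":["rows"]}

```bash
mkdir -p pics
python3 - <<'E'
from plant import bot
import cv2,numpy as np
for n in("top","side"):
    p,d=bot.capture(n); cv2.imwrite(f"pics/{n}0.png",p[:,:,::-1]); np.save(f"pics/{n}0.npy",d)
    m=bot.camera_model(n); print(n,m)
print(bot.get_obs())
E
```

```text
top {'vertical_fov': 44.26986108103274, 'cx': 319.2560638528606, 'cy': 244.67872248942547, 'R': array([[ 0.00831728, -0.99993211, -0.00816034],
       [-0.99545196, -0.00750499, -0.09496878],
       [ 0.09490109,  0.00891311, -0.9954468 ]]), 't': array([  -8.00949091,  546.38332021, 1000.72750339])}
side {'vertical_fov': 56.11759433594907, 'cx': 319.1107003917795, 'cy': 244.7726325098262, 'R': array([[ 0.99827253, -0.05576386,  0.01850257],
       [-0.01293145, -0.51573464, -0.85665078],
       [ 0.05731257,  0.85493168, -0.51556483]]), 't': array([-521.5898626 ,   88.37418541,  763.42344785])}
{'time': 0.1, 'joint_positions': array([ 1.14602545e+00,  3.42641278e-01,  1.52489873e+00, -3.98725312e-05,
        1.27539147e+00, -1.45997330e-01]), 'dq': array([-8.02472503e-04, -2.36277753e-03, -2.02222138e-03,  8.56451168e-04,
       -9.82962919e-07,  4.03259489e-04]), 'tau': array([ 2.18625049e-03, -4.31997335e+01, -2.44697535e+01,  7.19484687e-02,
        5.25684643e-02, -1.06722459e-04]), 'tool_pos': array([144.31025537, 504.41072099, 226.12850865]), 'tcp_rot': array([-3.14026253e+00, -1.57046905e-04,  2.86283063e+00]), 'contact_force': array([ 0.38758062,  0.04924972, -0.85274993]), 'moment': array([0.02338032, 0.014642  , 0.07085486]), 'finger_force': 0.0, 'grip_width': 91.80328479137577}
```

View pics/top0.png

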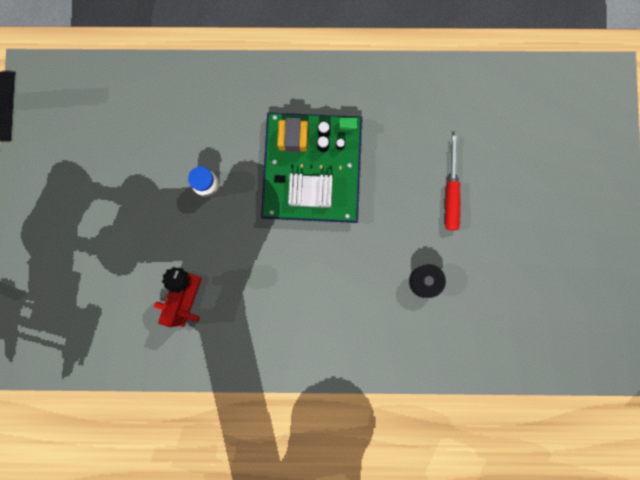

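View pics/side0.png

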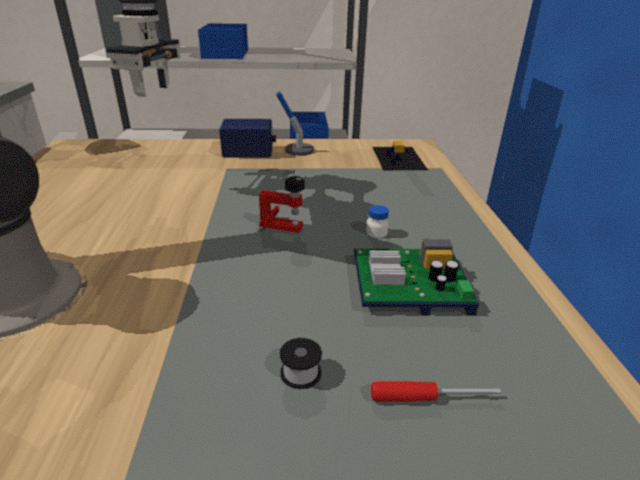

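The top view shows the clamp at about (180,298), its knob at (176,280), the board centred at (312,167), the sink at (311,190), the jar at (202,181) and the reel at (427,281). I'll enlarge the clamp and the board.

Run:
```python
import cv2,numpy as np
p=cv2.imread("pics/top0.png")
a=cv2.resize(p[255:335,140:220],None,fx=6,fy=6,interpolation=cv2.INTER_CUBIC)   # /6 +140,+255
a=cv2.copyMakeBorder(a,0,120,0,0,cv2.BORDER_CONSTANT)[:480]
b=cv2.resize(p[105:230,255:370],None,fx=4.2,fy=4.2,interpolation=cv2.INTER_CUBIC)
cv2.imwrite("pics/c1.png",a); cv2.imwrite("pics/c2.png",b); print(a.shape,b.shape)
```

```text
(480, 480, 3) (525, 483, 3)
```

View pics/c1.png

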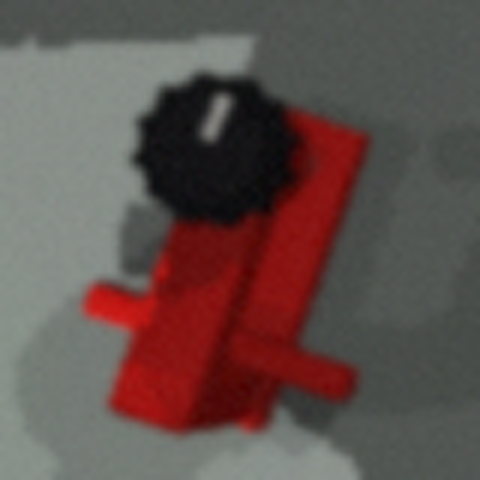

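View pics/c2.png

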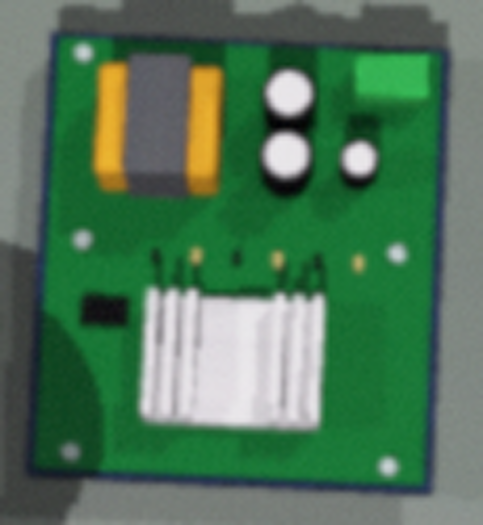

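The clamp crop (6x, offset 140,255) shows the arm's back corners at (110,405) and (185,432), the knob centre at (218,148) and the jaw's front-right corner at (370,135). The board crop (4.2x, offset 255,105) shows the plate corners at (52,32), (449,48), (432,492) and (28,475). The fin corners there are (148,290), (325,295), (320,428) and (141,418).

```bash
cat > h.py <<'E'
from plant import bot
import numpy as np, cv2
from scipy.optimize import least_squares
def proj(n,X):
    m=bot.camera_model(n); c=np.asarray(X)@m["R"].T+m["t"]; f=240/np.tan(np.radians(m["vertical_fov"]/2))
    return np.c_[f*c[:,0]/c[:,2]+m["cx"],f*c[:,1]/c[:,2]+m["cy"]]
def place(L,q):
    x,y,a=q; c,s=np.cos(a),np.sin(a); L=np.asarray(L,float)
    return np.c_[x+c*L[:,0]-s*L[:,1],y+s*L[:,0]+c*L[:,1],L[:,2]]
def fit(n,L,uv,q0):
    r=least_squares(lambda q:(proj(n,place(L,q))-uv).ravel(),q0,x_scale=[100,100,1]); return r.x,np.round(r.fun,1)
def unz(uv,s,o): return (np.array(uv)+.5)/s-.5+np.array(o)
E
python3 - <<'E'
from h import *
b,e=fit("top",[(140,85,26),(140,-85,26),(-50,-85,26),(-50,85,26)],unz([(52,32),(449,48),(432,492),(28,475)],4.2,(255,105)),[500,0,0]);print("board",b,e)
h,e=fit("top",[(26,36,49.5),(26,-36,49.5),(-26,-36,49.5),(-26,36,49.5)],unz([(148,290),(325,295),(320,428),(141,418)],4.2,(255,105)),[500,0,0]);print("sink",h,e)
c,e=fit("top",[(-78,12,78),(-78,-12,78),(0,0,117.5),(14,-17,13),(-50,-40,30)],unz([(110,405),(185,432),(218,148),(370,135),(357,372)],6,(140,255)),[350,200,0]);print("clamp",c,e)
print("grip",place([(-69,0,62)],c))
d=np.load("pics/top0.npy"); f=240/np.tan(np.radians(22.135));m=bot.camera_model("top")
for u,v in((202,180),(427,270),(176,279),(311,190)):
    z=d[v,u];P=m["R"].T@(np.array([(u-m["cx"])*z/f,(v-m["cy"])*z/f,z])-m["t"]);print(u,v,P)
E
```

```text
board [ 6.39814525e+02  1.22351559e+01 -3.57125628e-02] [-0.5 -0.2  0.5 -0.1  0.5  0.2 -0.5  0.1]
sink [ 6.38699360e+02  1.24233384e+01 -3.58512473e-02] [ 0.1  0.3 -0.2  0.9 -0.3 -0.9  0.3 -0.3]
clamp [ 4.81670581e+02  2.22242799e+02 -3.42858294e-01] [-0.7  0.1  0.4  0.7 -0.6 -0.3  0.9 -0.1  0.1 -0.4]
grip [[416.68654535 245.43924684  62.        ]]
202 180 [653.01056588 197.32189455  56.59229721]
427 270 [ 502.91802418 -187.56416242   42.79843388]
176 279 [481.44465888 220.28559478 121.15761227]
311 190 [641.23018001  11.42868646  34.04326002]
```

```bash
cat >> h.py <<'E'
def legs(*W):
    for (a,b) in zip(W,W[1:]):
        d=np.subtract(b,a); c,s=np.cos(a[3]),np.sin(a[3])
        print(np.round([(d[0]*c+d[1]*s)/200,(d[0]*s-d[1]*c)/200,-d[2]/200,-d[3]/np.radians(60)],4))
E
python3 -c "
from h import *
legs((144.466,504.752,226.741,2.863),(280,375,226.7,2.863),(416.7,245.4,150,2.799),(416.7,245.4,43,2.799))"
```

```text
[-8.300e-01 -4.374e-01  2.000e-04 -0.000e+00]
[-0.8353 -0.4351  0.3835  0.0611]
[ 0.     0.     0.535 -0.   ]
```

Request:
{"fn": "send_rows", "kwargs": {"rows": [{"x": -0.2, "y": -0.105, "jaw": 1}, {"x": -0.4, "y": -0.21, "jaw": 1}, {"x": -0.6, "y": -0.315, "jaw": 1}, {"x": -0.75, "y": -0.395, "jaw": 1}, {"x": -0.83, "y": -0.437, "jaw": 1}, {"x": -0.83, "y": -0.437, "jaw": 1}, {"x": -0.83, "y": -0.437, "jaw": 1}, {"x": -0.83, "y": -0.437, "jaw": 1}, {"x": -0.83, "y": -0.437, "jaw": 1}, {"x": -0.83, "y": -0.437, "jaw": 1}]}}

```text
schema error: expected keys x, y, z, ax, ay, az, jaw
```

Request:
{"fn": "send_rows", "kwargs": {"rows": [{"x": -0.2, "y": -0.105, "z": 0.09, "jaw": 1}, {"x": -0.4, "y": -0.21, "z": 0.18, "jaw": 1}, {"x": -0.6, "y": -0.315, "z": 0.28, "jaw": 1}, {"x": -0.75, "y": -0.395, "z": 0.34, "az": 0.061, "jaw": 1}, {"x": -0.835, "y": -0.435, "z": 0.384, "az": 0.061, "jaw": 1}, {"x": -0.835, "y": -0.435, "z": 0.384, "az": 0.061, "jaw": 1}, {"x": -0.835, "y": -0.435, "z": 0.384, "az": 0.061, "jaw": 1}, {"x": -0.835, "y": -0.435, "z": 0.384, "az": 0.061, "jaw": 1}, {"x": -0.835, "y": -0.435, "z": 0.384, "az": 0.061, "jaw": 1}, {"x": -0.835, "y": -0.435, "z": 0.384, "az": 0.061, "jaw": 1}]}}

```text
schema error: expected keys x, y, z, ax, ay, az, jaw
```

All seven keys are needed in every row.

Request:
{"fn": "send_rows", "kwargs": {"rows": [{"x": -0.2, "y": -0.105, "z": 0, "ax": 0, "ay": 0, "az": 0, "jaw": 1}, {"x": -0.4, "y": -0.21, "z": 0, "ax": 0, "ay": 0, "az": 0, "jaw": 1}, {"x": -0.6, "y": -0.315, "z": 0, "ax": 0, "ay": 0, "az": 0, "jaw": 1}, {"x": -0.75, "y": -0.395, "z": 0, "ax": 0, "ay": 0, "az": 0, "jaw": 1}, {"x": -0.83, "y": -0.437, "z": 0, "ax": 0, "ay": 0, "az": 0, "jaw": 1}, {"x": -0.83, "y": -0.437, "z": 0, "ax": 0, "ay": 0, "az": 0, "jaw": 1}, {"x": -0.83, "y": -0.437, "z": 0, "ax": 0, "ay": 0, "az": 0, "jaw": 1}, {"x": -0.83, "y": -0.437, "z": 0, "ax": 0, "ay": 0, "az": 0, "jaw": 1}, {"x": -0.83, "y": -0.437, "z": 0, "ax": 0, "ay": 0, "az": 0, "jaw": 1}, {"x": -0.83, "y": -0.437, "z": 0, "ax": 0, "ay": 0, "az": 0, "jaw": 1}]}}

```text
time: 1.35
tool_pos: [279.7, 375.3, 226.7]
tcp_rot: [3.142, -0.0, 2.863]
contact_force: [0.0, 0.3, -0.8]
grip_width: 91.8
finger_force: 0.0
```

Request:
{"fn": "send_rows", "kwargs": {"rows": [{"x": -0.2, "y": -0.105, "z": 0.09, "ax": 0, "ay": 0, "az": 0, "jaw": 1}, {"x": -0.4, "y": -0.21, "z": 0.18, "ax": 0, "ay": 0, "az": 0.03, "jaw": 1}, {"x": -0.6, "y": -0.315, "z": 0.28, "ax": 0, "ay": 0, "az": 0.061, "jaw": 1}, {"x": -0.75, "y": -0.395, "z": 0.34, "ax": 0, "ay": 0, "az": 0.061, "jaw": 1}, {"x": -0.835, "y": -0.435, "z": 0.384, "ax": 0, "ay": 0, "az": 0.061, "jaw": 1}, {"x": -0.835, "y": -0.435, "z": 0.384, "ax": 0, "ay": 0, "az": 0.061, "jaw": 1}, {"x": -0.835, "y": -0.435, "z": 0.384, "ax": 0, "ay": 0, "az": 0.061, "jaw": 1}, {"x": -0.835, "y": -0.435, "z": 0.384, "ax": 0, "ay": 0, "az": 0.061, "jaw": 1}, {"x": -0.835, "y": -0.435, "z": 0.384, "ax": 0, "ay": 0, "az": 0.061, "jaw": 1}, {"x": -0.835, "y": -0.435, "z": 0.384, "ax": 0, "ay": 0, "az": 0.061, "jaw": 1}]}}

```text
time: 2.6
tool_pos: [416.4, 245.8, 150.1]
tcp_rot: [3.141, 0.0, 2.8]
contact_force: [-0.9, -0.1, 0.1]
grip_width: 91.7
finger_force: 0.0
```

Request:
{"fn": "send_rows", "kwargs": {"rows": [{"x": 0, "y": 0, "z": 0.15, "ax": 0, "ay": 0, "az": 0, "jaw": 1}, {"x": 0, "y": 0, "z": 0.3, "ax": 0, "ay": 0, "az": 0, "jaw": 1}, {"x": 0, "y": 0, "z": 0.42, "ax": 0, "ay": 0, "az": 0, "jaw": 1}, {"x": 0, "y": 0, "z": 0.5, "ax": 0, "ay": 0, "az": 0, "jaw": 1}, {"x": 0, "y": 0, "z": 0.535, "ax": 0, "ay": 0, "az": 0, "jaw": 1}, {"x": 0, "y": 0, "z": 0.535, "ax": 0, "ay": 0, "az": 0, "jaw": 0.2}, {"x": 0, "y": 0, "z": 0.535, "ax": 0, "ay": 0, "az": 0, "jaw": -0.1}, {"x": 0, "y": 0, "z": 0.535, "ax": 0, "ay": 0, "az": 0, "jaw": -0.3}, {"x": 0, "y": 0, "z": 0.535, "ax": 0, "ay": 0, "az": 0, "jaw": -0.45}, {"x": 0, "y": 0, "z": 0.535, "ax": 0, "ay": 0, "az": 0, "jaw": -1}]}}

```text
time: 3.85
tool_pos: [416.7, 245.5, 43.1]
tcp_rot: [3.141, 0.0, 2.799]
contact_force: [-0.3, 1.0, -0.4]
grip_width: 46.4
finger_force: 0.0
```

Request:
{"fn": "send_rows", "kwargs": {"rows": [{"x": 0, "y": 0, "z": 0, "ax": 0, "ay": 0, "az": 0, "jaw": -1}, {"x": 0, "y": 0, "z": 0, "ax": 0, "ay": 0, "az": 0, "jaw": -1}, {"x": 0, "y": 0, "z": 0, "ax": 0, "ay": 0, "az": 0, "jaw": -1}, {"x": 0, "y": 0, "z": 0, "ax": 0, "ay": 0, "az": 0, "jaw": -1}, {"x": 0, "y": 0, "z": 0, "ax": 0, "ay": 0, "az": 0, "jaw": -1}, {"x": 0, "y": 0, "z": 0, "ax": 0, "ay": 0, "az": 0, "jaw": -1}, {"x": 0, "y": 0, "z": 0, "ax": 0, "ay": 0, "az": 0, "jaw": -1}, {"x": 0, "y": 0, "z": 0, "ax": 0, "ay": 0, "az": 0, "jaw": -1}, {"x": 0, "y": 0, "z": 0, "ax": 0, "ay": 0, "az": 0, "jaw": -1}, {"x": 0, "y": 0, "z": 0, "ax": 0, "ay": 0, "az": 0, "jaw": -1}]}}

```text
time: 5.1
tool_pos: [416.7, 245.5, 43.0]
tcp_rot: [3.141, 0.0, 2.799]
contact_force: [0.4, 3.2, 0.2]
grip_width: 24.1
finger_force: 29.8
```

```bash
python3 -c "
from h import *
legs((416.7,245.4,43,2.799),(448.7,131.7,46,2.95),(480.7,18,46,3.106),(480.7,18,43.3,3.106),(570.6,14.8,43.3,3.106))"
```

```text
[-0.3417 -0.4817 -0.015  -0.1442]
[-0.2653 -0.5276 -0.     -0.149 ]
[ 0.      0.      0.0135 -0.    ]
[-0.4498  0.     -0.     -0.    ]
```

Request:
{"fn": "send_rows", "kwargs": {"rows": [{"x": 0, "y": 0, "z": -0.015, "ax": 0, "ay": 0, "az": 0, "jaw": -1}, {"x": -0.02, "y": -0.03, "z": -0.015, "ax": 0, "ay": 0, "az": -0.01, "jaw": -1}, {"x": -0.06, "y": -0.085, "z": -0.015, "ax": 0, "ay": 0, "az": -0.025, "jaw": -1}, {"x": -0.12, "y": -0.17, "z": -0.015, "ax": 0, "ay": 0, "az": -0.05, "jaw": -1}, {"x": -0.18, "y": -0.255, "z": -0.015, "ax": 0, "ay": 0, "az": -0.075, "jaw": -1}, {"x": -0.24, "y": -0.34, "z": -0.015, "ax": 0, "ay": 0, "az": -0.1, "jaw": -1}, {"x": -0.29, "y": -0.41, "z": -0.015, "ax": 0, "ay": 0, "az": -0.125, "jaw": -1}, {"x": -0.325, "y": -0.46, "z": -0.015, "ax": 0, "ay": 0, "az": -0.14, "jaw": -1}, {"x": -0.342, "y": -0.482, "z": -0.015, "ax": 0, "ay": 0, "az": -0.144, "jaw": -1}, {"x": -0.342, "y": -0.482, "z": -0.015, "ax": 0, "ay": 0, "az": -0.144, "jaw": -1}]}}

```text
time: 6.35
tool_pos: [448.4, 131.3, 45.7]
tcp_rot: [-3.141, -0.001, 2.949]
contact_force: [-0.2, -0.2, -5.7]
grip_width: 24.0
finger_force: 29.9
```

Request:
{"fn": "send_rows", "kwargs": {"rows": [{"x": -0.015, "y": -0.03, "z": 0, "ax": 0, "ay": 0, "az": -0.01, "jaw": -1}, {"x": -0.045, "y": -0.09, "z": 0, "ax": 0, "ay": 0, "az": -0.025, "jaw": -1}, {"x": -0.09, "y": -0.18, "z": 0, "ax": 0, "ay": 0, "az": -0.05, "jaw": -1}, {"x": -0.135, "y": -0.27, "z": 0, "ax": 0, "ay": 0, "az": -0.075, "jaw": -1}, {"x": -0.18, "y": -0.36, "z": 0, "ax": 0, "ay": 0, "az": -0.1, "jaw": -1}, {"x": -0.22, "y": -0.44, "z": 0, "ax": 0, "ay": 0, "az": -0.125, "jaw": -1}, {"x": -0.25, "y": -0.5, "z": 0, "ax": 0, "ay": 0, "az": -0.14, "jaw": -1}, {"x": -0.265, "y": -0.528, "z": 0, "ax": 0, "ay": 0, "az": -0.149, "jaw": -1}, {"x": -0.265, "y": -0.528, "z": 0, "ax": 0, "ay": 0, "az": -0.149, "jaw": -1}, {"x": -0.265, "y": -0.528, "z": 0, "ax": 0, "ay": 0, "az": -0.149, "jaw": -1}]}}

```text
time: 7.6
tool_pos: [480.3, 18.4, 45.9]
tcp_rot: [3.141, -0.0, 3.106]
contact_force: [0.4, -0.5, -5.9]
grip_width: 24.1
finger_force: 29.9
```

Run:
```python
from h import *
print(bot.get_obs()["tool_pos"],bot.get_obs()["moment"])
p,d=bot.capture("side")
cv2.imwrite("pics/s1.png",cv2.resize(p[180:340,210:430],None,fx=3.6,fy=3.6,interpolation=cv2.INTER_CUBIC)[:,:,::-1])
```

```text
[480.27674374  18.36721742  45.85333664] [ 0.00998102  0.18584896 -0.02161416]
```

View pics/s1.png

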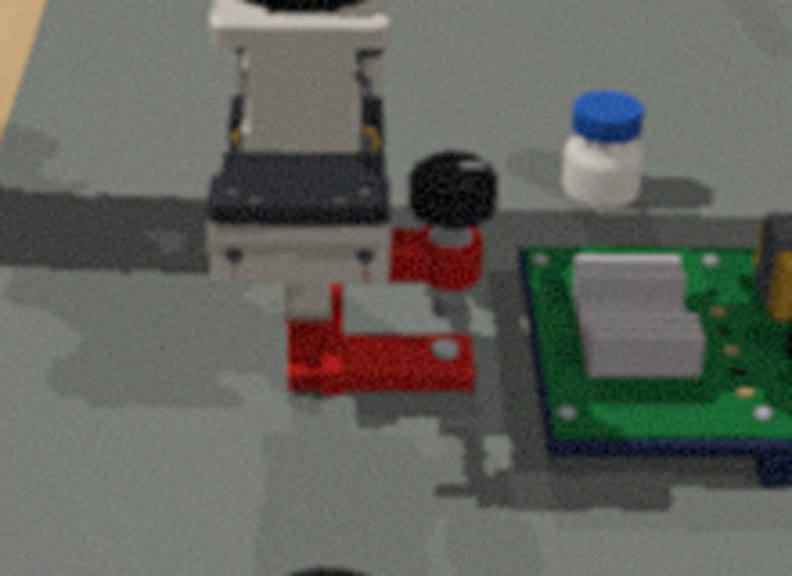

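The side view shows the clamp held level and square. The anvil is at crop (446,348), and the plate's near edge runs from (520,250) to (548,448).

Run:
```python
from h import *
def ray(n,uv,z):
    return least_squares(lambda q:(proj(n,[(q[0],q[1],z)])-uv).ravel(),[500,0]).x
A=ray("side",unz([(446,348)],3.6,(210,180)),19.2); print("anvil",A)
for uv,z in (((548,438),26),((520,250),26)): print(ray("side",unz([uv],3.6,(210,180)),z))
o=bot.get_obs()["tool_pos"]; print("expected",place([(69,0,0)],(o[0],o[1],-0.036)))
# top view for knob position
p,d=bot.capture("top"); cv2.imwrite("pics/t1.png",cv2.resize(p[150:330,230:390],None,fx=3.3,fy=3.3,interpolation=cv2.INTER_CUBIC)[:,:,::-1])
```

```text
anvil [548.74067411  17.12362079]
[587.76530634 -64.03482014]
[594.90964931  97.15469082]
expected [[549.25210934  15.91710847   0.        ]]
```

View pics/t1.png

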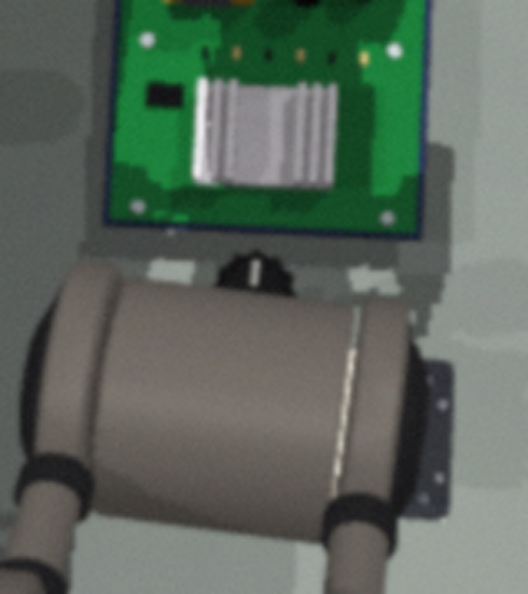

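The clamp sits as expected. I'll lower it to the bench and slide it in, stopping about 4 mm short.

Request:
{"fn": "send_rows", "kwargs": {"rows": [{"x": 0, "y": 0, "z": 0.005, "ax": 0, "ay": 0, "az": 0, "jaw": -1}, {"x": 0, "y": 0, "z": 0.01, "ax": 0, "ay": 0, "az": 0, "jaw": -1}, {"x": 0, "y": 0, "z": 0.0135, "ax": 0, "ay": 0, "az": 0, "jaw": -1}, {"x": 0, "y": 0, "z": 0.0135, "ax": 0, "ay": 0, "az": 0, "jaw": -1}, {"x": -0.02, "y": 0, "z": 0.0135, "ax": 0, "ay": 0, "az": 0, "jaw": -1}, {"x": -0.05, "y": 0, "z": 0.0135, "ax": 0, "ay": 0, "az": 0, "jaw": -1}, {"x": -0.08, "y": 0, "z": 0.0135, "ax": 0, "ay": 0, "az": 0, "jaw": -1}, {"x": -0.1, "y": 0, "z": 0.0135, "ax": 0, "ay": 0, "az": 0, "jaw": -1}, {"x": -0.1, "y": 0, "z": 0.0135, "ax": 0, "ay": 0, "az": 0, "jaw": -1}, {"x": -0.1, "y": 0, "z": 0.0135, "ax": 0, "ay": 0, "az": 0, "jaw": -1}]}}

```text
time: 8.95
tool_pos: [500.6, 17.2, 43.2]
tcp_rot: [3.142, 0.0, 3.106]
contact_force: [-0.4, -0.1, -4.1]
grip_width: 24.1
finger_force: 29.9
```

Request:
{"fn": "send_rows", "kwargs": {"rows": [{"x": -0.02, "y": 0, "z": 0, "ax": 0, "ay": 0, "az": 0, "jaw": -1}, {"x": -0.06, "y": 0, "z": 0, "ax": 0, "ay": 0, "az": 0, "jaw": -1}, {"x": -0.1, "y": 0, "z": 0, "ax": 0, "ay": 0, "az": 0, "jaw": -1}, {"x": -0.14, "y": 0, "z": 0, "ax": 0, "ay": 0, "az": 0, "jaw": -1}, {"x": -0.18, "y": 0, "z": 0, "ax": 0, "ay": 0, "az": 0, "jaw": -1}, {"x": -0.22, "y": 0, "z": 0, "ax": 0, "ay": 0, "az": 0, "jaw": -1}, {"x": -0.26, "y": 0, "z": 0, "ax": 0, "ay": 0, "az": 0, "jaw": -1}, {"x": -0.3, "y": 0, "z": 0, "ax": 0, "ay": 0, "az": 0, "jaw": -1}, {"x": -0.325, "y": 0, "z": 0, "ax": 0, "ay": 0, "az": 0, "jaw": -1}, {"x": -0.33, "y": 0, "z": 0, "ax": 0, "ay": 0, "az": 0, "jaw": -1}]}}

```text
time: 10.2
tool_pos: [566.8, 14.8, 43.1]
tcp_rot: [3.142, 0.0, 3.106]
contact_force: [-0.8, 0.2, -3.9]
grip_width: 24.0
finger_force: 29.9
```

Now the last few millimetres, slowly, to feel the contact.

Request:
{"fn": "send_rows", "kwargs": {"rows": [{"x": -0.003, "y": 0, "z": 0, "ax": 0, "ay": 0, "az": 0, "jaw": -1}, {"x": -0.006, "y": 0, "z": 0, "ax": 0, "ay": 0, "az": 0, "jaw": -1}, {"x": -0.009, "y": 0, "z": 0, "ax": 0, "ay": 0, "az": 0, "jaw": -1}, {"x": -0.012, "y": 0, "z": 0, "ax": 0, "ay": 0, "az": 0, "jaw": -1}, {"x": -0.015, "y": 0, "z": 0, "ax": 0, "ay": 0, "az": 0, "jaw": -1}, {"x": -0.018, "y": 0, "z": 0, "ax": 0, "ay": 0, "az": 0, "jaw": -1}, {"x": -0.02, "y": 0, "z": 0, "ax": 0, "ay": 0, "az": 0, "jaw": -1}, {"x": -0.02, "y": 0, "z": 0, "ax": 0, "ay": 0, "az": 0, "jaw": -1}, {"x": -0.02, "y": 0, "z": 0, "ax": 0, "ay": 0, "az": 0, "jaw": -1}, {"x": -0.02, "y": 0, "z": 0, "ax": 0, "ay": 0, "az": 0, "jaw": -1}]}}

```text
time: 11.45
tool_pos: [570.6, 14.7, 43.2]
tcp_rot: [3.141, 0.0, 3.106]
contact_force: [-0.1, 0.1, -5.3]
grip_width: 23.9
finger_force: 29.9
```

Request:
{"fn": "send_rows", "kwargs": {"rows": [{"x": -0.003, "y": 0, "z": 0, "ax": 0, "ay": 0, "az": 0, "jaw": -1}, {"x": -0.006, "y": 0, "z": 0, "ax": 0, "ay": 0, "az": 0, "jaw": -1}, {"x": -0.009, "y": 0, "z": 0, "ax": 0, "ay": 0, "az": 0, "jaw": -1}, {"x": -0.01, "y": 0, "z": 0, "ax": 0, "ay": 0, "az": 0, "jaw": -1}, {"x": -0.01, "y": 0, "z": 0, "ax": 0, "ay": 0, "az": 0, "jaw": -1}, {"x": -0.01, "y": 0, "z": 0, "ax": 0, "ay": 0, "az": 0, "jaw": -1}, {"x": -0.01, "y": 0, "z": 0, "ax": 0, "ay": 0, "az": 0, "jaw": -1}, {"x": -0.01, "y": 0, "z": 0, "ax": 0, "ay": 0, "az": 0, "jaw": -1}, {"x": -0.01, "y": 0, "z": 0, "ax": 0, "ay": 0, "az": 0, "jaw": -1}, {"x": -0.01, "y": 0, "z": 0, "ax": 0, "ay": 0, "az": 0, "jaw": -1}]}}

```text
time: 12.7
tool_pos: [572.1, 14.7, 43.2]
tcp_rot: [3.141, -0.001, 3.106]
contact_force: [-5.0, 0.8, -0.1]
grip_width: 23.8
finger_force: 29.9
```

It's in contact at -5 N. I'll set it down, back off slightly and release.

Request:
{"fn": "send_rows", "kwargs": {"rows": [{"x": 0.002, "y": 0, "z": 0.001, "ax": 0, "ay": 0, "az": 0, "jaw": -1}, {"x": 0.002, "y": 0, "z": 0.001, "ax": 0, "ay": 0, "az": 0, "jaw": -0.4}, {"x": 0.002, "y": 0, "z": 0.001, "ax": 0, "ay": 0, "az": 0, "jaw": -0.3}, {"x": 0.002, "y": 0, "z": 0.001, "ax": 0, "ay": 0, "az": 0, "jaw": -0.1}, {"x": 0.002, "y": 0, "z": 0.001, "ax": 0, "ay": 0, "az": 0, "jaw": 0.1}, {"x": 0.002, "y": 0, "z": 0.001, "ax": 0, "ay": 0, "az": 0, "jaw": 0.2}, {"x": 0.002, "y": 0, "z": 0.001, "ax": 0, "ay": 0, "az": 0, "jaw": 0.2}, {"x": 0.002, "y": 0, "z": 0.001, "ax": 0, "ay": 0, "az": 0, "jaw": 0.2}, {"x": 0.002, "y": 0, "z": 0.001, "ax": 0, "ay": 0, "az": 0, "jaw": 0.2}, {"x": 0.002, "y": 0, "z": 0.001, "ax": 0, "ay": 0, "az": 0, "jaw": 0.2}]}}

```text
time: 13.95
tool_pos: [572.1, 14.6, 43.0]
tcp_rot: [3.141, 0.0, 3.106]
contact_force: [0.2, 0.6, -0.1]
grip_width: 55.0
finger_force: 0.0
```

Request:
{"fn": "send_rows", "kwargs": {"rows": [{"x": 0, "y": 0, "z": -0.05, "ax": 0, "ay": 0, "az": 0, "jaw": 0.2}, {"x": 0, "y": 0, "z": -0.15, "ax": 0, "ay": 0, "az": 0, "jaw": 0.4}, {"x": 0, "y": 0, "z": -0.3, "ax": 0, "ay": 0, "az": 0, "jaw": 0.4}, {"x": 0, "y": 0, "z": -0.45, "ax": 0, "ay": 0, "az": -0.1, "jaw": 0.4}, {"x": 0, "y": 0, "z": -0.55, "ax": 0, "ay": 0, "az": -0.25, "jaw": 0.4}, {"x": 0, "y": 0, "z": -0.58, "ax": 0, "ay": 0, "az": -0.4, "jaw": 0.4}, {"x": 0, "y": 0, "z": -0.58, "ax": 0, "ay": 0, "az": -0.55, "jaw": 0.4}, {"x": 0, "y": 0, "z": -0.58, "ax": 0, "ay": 0, "az": -0.7, "jaw": 0.4}, {"x": 0, "y": 0, "z": -0.58, "ax": 0, "ay": 0, "az": -0.85, "jaw": 0.4}, {"x": 0, "y": 0, "z": -0.58, "ax": 0, "ay": 0, "az": -0.95, "jaw": 0.4}]}}

```text
time: 15.2
tool_pos: [572.1, 14.6, 159.8]
tcp_rot: [-3.141, 0.0, -2.179]
contact_force: [0.3, -0.0, -0.4]
grip_width: 64.2
finger_force: 0.0
```

Run:
```python
from h import *
o=bot.get_obs();print(o["tool_pos"],o["tcp_rot"],o["joint_positions"])
p,d=bot.capture("side")
cv2.imwrite("pics/s2.png",cv2.resize(p[180:340,230:450],None,fx=3.6,fy=3.6,interpolation=cv2.INTER_CUBIC)[:,:,::-1])
```

```text
[572.13805238  14.61473911 159.81442321] [-3.14095411e+00  4.61911342e-04 -2.17855472e+00] [-1.08407744e-01  4.86175233e-01  1.49035239e+00  1.08588139e-04
  1.16428327e+00 -2.64228476e+00]
```

View pics/s2.png

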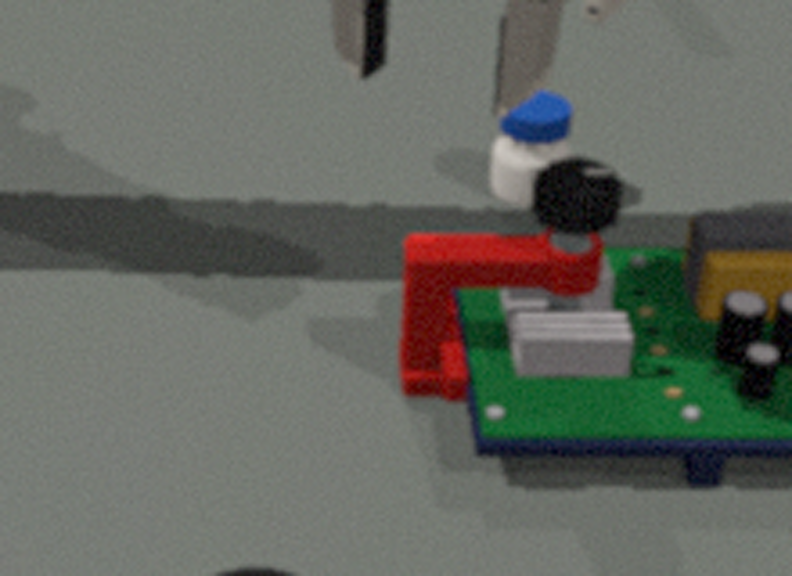

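Run:
```python
from h import *
print((proj("side",[(640.7,12.2,104),(640.7,12.2,117.5)])-[230,180])*3.6)
legs((572.1,14.6,159.8,4.1046),(640.7,12.2,145,4.45),(640.7,12.2,89,4.45))
```

```text
[[576.15296511 200.42976121]
 [579.06256236 175.13133081]]
[-0.186  -0.2884  0.074  -0.3298]
[-0.    0.    0.28 -0.  ]
```

The clamp stands square against the plate edge. The knob shows at about crop (578,195), which matches the predicted position. Moving over it.

Request:
{"fn": "send_rows", "kwargs": {"rows": [{"x": -0.05, "y": -0.08, "z": 0, "ax": 0, "ay": 0, "az": -0.08, "jaw": 0.4}, {"x": -0.1, "y": -0.16, "z": 0.02, "ax": 0, "ay": 0, "az": -0.16, "jaw": 0.4}, {"x": -0.15, "y": -0.23, "z": 0.04, "ax": 0, "ay": 0, "az": -0.25, "jaw": 0.4}, {"x": -0.186, "y": -0.288, "z": 0.074, "ax": 0, "ay": 0, "az": -0.33, "jaw": 0.4}, {"x": -0.186, "y": -0.288, "z": 0.074, "ax": 0, "ay": 0, "az": -0.33, "jaw": 0.4}, {"x": -0.186, "y": -0.288, "z": 0.074, "ax": 0, "ay": 0, "az": -0.33, "jaw": 0.4}, {"x": -0.186, "y": -0.288, "z": 0.074, "ax": 0, "ay": 0, "az": -0.33, "jaw": 0.4}, {"x": -0.186, "y": -0.288, "z": 0.074, "ax": 0, "ay": 0, "az": -0.33, "jaw": 0.4}, {"x": -0.186, "y": -0.288, "z": 0.074, "ax": 0, "ay": 0, "az": -0.33, "jaw": 0.4}, {"x": -0.186, "y": -0.288, "z": 0.074, "ax": 0, "ay": 0, "az": -0.33, "jaw": 0.4}]}}

```text
time: 16.5
tool_pos: [640.6, 12.0, 144.3]
tcp_rot: [-3.141, 0.0, -1.837]
contact_force: [-0.5, -0.2, -0.7]
grip_width: 64.3
finger_force: 0.0
```

Request:
{"fn": "send_rows", "kwargs": {"rows": [{"x": 0, "y": 0, "z": 0.06, "ax": 0, "ay": 0, "az": 0, "jaw": 0.4}, {"x": 0, "y": 0, "z": 0.12, "ax": 0, "ay": 0, "az": 0, "jaw": 0.4}, {"x": 0, "y": 0, "z": 0.18, "ax": 0, "ay": 0, "az": 0, "jaw": 0.4}, {"x": 0, "y": 0, "z": 0.23, "ax": 0, "ay": 0, "az": 0, "jaw": 0.4}, {"x": 0, "y": 0, "z": 0.265, "ax": 0, "ay": 0, "az": 0, "jaw": 0.4}, {"x": 0, "y": 0, "z": 0.28, "ax": 0, "ay": 0, "az": 0, "jaw": 0.4}, {"x": 0, "y": 0, "z": 0.28, "ax": 0, "ay": 0, "az": 0, "jaw": 0.4}, {"x": 0, "y": 0, "z": 0.28, "ax": 0, "ay": 0, "az": 0, "jaw": 0.2}, {"x": 0, "y": 0, "z": 0.28, "ax": 0, "ay": 0, "az": 0, "jaw": 0.1}, {"x": 0, "y": 0, "z": 0.28, "ax": 0, "ay": 0, "az": 0, "jaw": 0}]}}

```text
time: 17.75
tool_pos: [640.7, 12.0, 88.5]
tcp_rot: [-3.141, 0.0, -1.837]
contact_force: [0.7, -0.4, 0.1]
grip_width: 46.9
finger_force: 0.0
```

Now close on the knob gently.

Request:
{"fn": "send_rows", "kwargs": {"rows": [{"x": 0, "y": 0, "z": 0, "ax": 0, "ay": 0, "az": 0, "jaw": -0.05}, {"x": 0, "y": 0, "z": 0, "ax": 0, "ay": 0, "az": 0, "jaw": -0.1}, {"x": 0, "y": 0, "z": 0, "ax": 0, "ay": 0, "az": 0, "jaw": -0.15}, {"x": 0, "y": 0, "z": 0, "ax": 0, "ay": 0, "az": 0, "jaw": -1}, {"x": 0, "y": 0, "z": 0, "ax": 0, "ay": 0, "az": 0, "jaw": -1}, {"x": 0, "y": 0, "z": 0, "ax": 0, "ay": 0, "az": 0, "jaw": -1}, {"x": 0, "y": 0, "z": 0, "ax": 0, "ay": 0, "az": 0, "jaw": -1}, {"x": 0, "y": 0, "z": 0, "ax": 0, "ay": 0, "az": 0, "jaw": -1}, {"x": 0, "y": 0, "z": 0, "ax": 0, "ay": 0, "az": 0, "jaw": -1}, {"x": 0, "y": 0, "z": 0, "ax": 0, "ay": 0, "az": 0, "jaw": -1}]}}

```text
time: 19.0
tool_pos: [640.2, 12.1, 88.2]
tcp_rot: [3.141, 0.0, -1.837]
contact_force: [-5.2, 1.1, 3.2]
grip_width: 39.4
finger_force: 30.0
```

```bash
python3 -c "
from h import *
o=bot.get_obs();print(*[(k,np.round(o[k],3)) for k in('tool_pos','tcp_rot','contact_force','moment','joint_positions','grip_width','finger_force')])"
```

```text
('tool_pos', array([640.218,  12.102,  88.184])) ('tcp_rot', array([ 3.141,  0.   , -1.837])) ('contact_force', array([-5.154,  1.067,  3.237])) ('moment', array([ 3.150e-01,  1.137e+00, -1.000e-03])) ('joint_positions', array([-0.101,  0.677,  1.357,  0.   ,  1.109, -2.976])) ('grip_width', np.float64(39.417)) ('finger_force', np.float64(30.001))
```

Request:
{"fn": "send_rows", "kwargs": {"rows": [{"x": 0, "y": 0.0025, "z": 0, "ax": 0, "ay": 0, "az": 0.05, "jaw": -1}, {"x": 0, "y": 0.0025, "z": 0.0005, "ax": 0, "ay": 0, "az": 0.15, "jaw": -1}, {"x": 0, "y": 0.0025, "z": 0.001, "ax": 0, "ay": 0, "az": 0.25, "jaw": -1}, {"x": 0, "y": 0.0025, "z": 0.0015, "ax": 0, "ay": 0, "az": 0.35, "jaw": -1}, {"x": 0, "y": 0.0025, "z": 0.002, "ax": 0, "ay": 0, "az": 0.45, "jaw": -1}, {"x": 0, "y": 0.0025, "z": 0.0025, "ax": 0, "ay": 0, "az": 0.55, "jaw": -1}, {"x": 0, "y": 0.0025, "z": 0.003, "ax": 0, "ay": 0, "az": 0.65, "jaw": -1}, {"x": 0, "y": 0.0025, "z": 0.0035, "ax": 0, "ay": 0, "az": 0.75, "jaw": -1}, {"x": 0, "y": 0.0025, "z": 0.004, "ax": 0, "ay": 0, "az": 0.85, "jaw": -1}, {"x": 0, "y": 0.0025, "z": 0.0045, "ax": 0, "ay": 0, "az": 0.9, "jaw": -1}]}}

```text
time: 20.25
tool_pos: [640.0, 12.5, 87.3]
tcp_rot: [3.141, 0.0, -2.782]
contact_force: [-4.2, 2.7, 2.7]
grip_width: 39.4
finger_force: 30.0
```

```bash
cat > o.py <<'E'
from h import *
o=bot.get_obs()
for k in('time','tool_pos','tcp_rot','contact_force','moment'): print(k,np.round(o[k],3))
print(round(o['joint_positions'][5],3), o['dq'][5].round(3),o['grip_width'],o['tau'][5].round(3))
E
python3 o.py
```

```text
time 20.25
tool_pos [640.044  12.517  87.307]
tcp_rot [ 3.141  0.    -2.782]
contact_force [-4.232  2.737  2.653]
moment [0.476 0.852 0.075]
-2.032 0.396 39.36423319723964 -0.238
```

Request:
{"fn": "send_rows", "kwargs": {"rows": [{"x": 0, "y": 0, "z": 0, "ax": 0, "ay": 0, "az": 0.1, "jaw": -1}, {"x": 0, "y": 0, "z": 0.001, "ax": 0, "ay": 0, "az": 0.2, "jaw": -1}, {"x": 0, "y": 0, "z": 0.0015, "ax": 0, "ay": 0, "az": 0.3, "jaw": -1}, {"x": 0, "y": 0, "z": 0.002, "ax": 0, "ay": 0, "az": 0.4, "jaw": -1}, {"x": 0, "y": 0, "z": 0.0025, "ax": 0, "ay": 0, "az": 0.5, "jaw": -1}, {"x": 0, "y": 0, "z": 0.003, "ax": 0, "ay": 0, "az": 0.6, "jaw": -1}, {"x": 0, "y": 0, "z": 0.0035, "ax": 0, "ay": 0, "az": 0.7, "jaw": -1}, {"x": 0, "y": 0, "z": 0.004, "ax": 0, "ay": 0, "az": 0.8, "jaw": -1}, {"x": 0, "y": 0, "z": 0.0045, "ax": 0, "ay": 0, "az": 0.85, "jaw": -1}, {"x": 0, "y": 0, "z": 0.005, "ax": 0, "ay": 0, "az": 0.9, "jaw": -1}]}}

```text
time: 21.5
tool_pos: [640.1, 12.8, 86.4]
tcp_rot: [3.141, -0.0, 2.56]
contact_force: [-4.7, 1.9, 3.2]
grip_width: 39.6
finger_force: 30.0
```

```bash
python3 o.py
```

```text
time 21.5
tool_pos [640.121  12.757  86.426]
tcp_rot [ 3.141 -0.     2.56 ]
contact_force [-4.747  1.851  3.161]
moment [0.563 0.787 0.115]
-1.09 0.414 39.64657948869887 -0.462
```

Request:
{"fn": "send_rows", "kwargs": {"rows": [{"x": 0, "y": 0, "z": 0, "ax": 0, "ay": 0, "az": 0.05, "jaw": -1}, {"x": 0, "y": 0, "z": 0.0005, "ax": 0, "ay": 0, "az": 0.1, "jaw": -1}, {"x": 0, "y": 0, "z": 0.001, "ax": 0, "ay": 0, "az": 0.15, "jaw": -1}, {"x": 0, "y": 0, "z": 0.001, "ax": 0, "ay": 0, "az": 0.2, "jaw": -1}, {"x": 0, "y": 0, "z": 0.0015, "ax": 0, "ay": 0, "az": 0.25, "jaw": -1}, {"x": 0, "y": 0, "z": 0.0015, "ax": 0, "ay": 0, "az": 0.3, "jaw": -1}, {"x": 0, "y": 0, "z": 0.002, "ax": 0, "ay": 0, "az": 0.35, "jaw": -1}, {"x": 0, "y": 0, "z": 0.002, "ax": 0, "ay": 0, "az": 0.4, "jaw": -1}, {"x": 0, "y": 0, "z": 0.0025, "ax": 0, "ay": 0, "az": 0.45, "jaw": -1}, {"x": 0, "y": 0, "z": 0.0025, "ax": 0, "ay": 0, "az": 0.5, "jaw": -1}]}}

```text
time: 22.75
tool_pos: [640.2, 12.7, 86.2]
tcp_rot: [3.141, -0.0, 2.036]
contact_force: [-4.4, 3.3, 4.2]
grip_width: 39.1
finger_force: 30.0
```

```bash
python3 o.py
```

```text
time 22.75
tool_pos [640.226  12.715  86.178]
tcp_rot [ 3.141 -0.     2.036]
contact_force [-4.417  3.278  4.223]
moment [0.422 0.824 0.137]
-0.566 0.415 39.116905584634836 -0.437
```

Request:
{"fn": "send_rows", "kwargs": {"rows": [{"x": 0, "y": 0, "z": 0, "ax": 0, "ay": 0, "az": 0.02, "jaw": -1}, {"x": 0, "y": 0, "z": 0.0005, "ax": 0, "ay": 0, "az": 0.04, "jaw": -1}, {"x": 0, "y": 0, "z": 0.0005, "ax": 0, "ay": 0, "az": 0.06, "jaw": -1}, {"x": 0, "y": 0, "z": 0.0005, "ax": 0, "ay": 0, "az": 0.08, "jaw": -1}, {"x": 0, "y": 0, "z": 0.0005, "ax": 0, "ay": 0, "az": 0.1, "jaw": -1}, {"x": 0, "y": 0, "z": 0.0005, "ax": 0, "ay": 0, "az": 0.12, "jaw": -1}, {"x": 0, "y": 0, "z": 0.001, "ax": 0, "ay": 0, "az": 0.14, "jaw": -1}, {"x": 0, "y": 0, "z": 0.001, "ax": 0, "ay": 0, "az": 0.16, "jaw": -1}, {"x": 0, "y": 0, "z": 0.001, "ax": 0, "ay": 0, "az": 0.18, "jaw": -1}, {"x": 0, "y": 0, "z": 0.001, "ax": 0, "ay": 0, "az": 0.2, "jaw": -1}]}}

```text
time: 24.0
tool_pos: [640.2, 12.7, 86.1]
tcp_rot: [3.141, -0.001, 1.828]
contact_force: [-4.5, 3.6, 6.4]
grip_width: 39.2
finger_force: 30.0
```

```bash
python3 o.py
```

```text
time 24.0
tool_pos [640.212  12.718  86.147]
tcp_rot [ 3.141e+00 -1.000e-03  1.828e+00]
contact_force [-4.481  3.559  6.419]
moment [0.385 0.984 0.122]
-0.358 0.166 39.15286139000433 -0.086
```

The tip has met the sink: the tool has stopped sinking and the vertical force is rising. From here the frame rises instead of the knob, so I'll stop following downward.

Request:
{"fn": "send_rows", "kwargs": {"rows": [{"x": 0, "y": 0, "z": -0.001, "ax": 0, "ay": 0, "az": 0.02, "jaw": -1}, {"x": 0, "y": 0, "z": -0.0015, "ax": 0, "ay": 0, "az": 0.04, "jaw": -1}, {"x": 0, "y": 0, "z": -0.0015, "ax": 0, "ay": 0, "az": 0.06, "jaw": -1}, {"x": 0, "y": 0, "z": -0.0015, "ax": 0, "ay": 0, "az": 0.08, "jaw": -1}, {"x": 0, "y": 0, "z": -0.0015, "ax": 0, "ay": 0, "az": 0.1, "jaw": -1}, {"x": 0, "y": 0, "z": -0.0015, "ax": 0, "ay": 0, "az": 0.12, "jaw": -1}, {"x": 0, "y": 0, "z": -0.0015, "ax": 0, "ay": 0, "az": 0.14, "jaw": -1}, {"x": 0, "y": 0, "z": -0.0015, "ax": 0, "ay": 0, "az": 0.16, "jaw": -1}, {"x": 0, "y": 0, "z": -0.0015, "ax": 0, "ay": 0, "az": 0.18, "jaw": -1}, {"x": 0, "y": 0, "z": -0.0015, "ax": 0, "ay": 0, "az": 0.2, "jaw": -1}]}}

```text
time: 25.25
tool_pos: [640.0, 12.6, 86.2]
tcp_rot: [3.142, -0.001, 1.618]
contact_force: [-6.5, 3.0, 4.7]
grip_width: 39.5
finger_force: 30.0
```

```bash
python3 o.py
```

```text
time 25.25
tool_pos [640.008  12.601  86.201]
tcp_rot [ 3.142e+00 -1.000e-03  1.618e+00]
contact_force [-6.487  2.953  4.705]
moment [0.373 1.043 0.13 ]
-0.148 0.167 39.46473754643976 -0.086
```

Request:
{"fn": "send_rows", "kwargs": {"rows": [{"x": 0, "y": 0, "z": 0, "ax": 0, "ay": 0, "az": 0.02, "jaw": -1}, {"x": 0, "y": 0, "z": 0, "ax": 0, "ay": 0, "az": 0.04, "jaw": -1}, {"x": 0, "y": 0, "z": 0, "ax": 0, "ay": 0, "az": 0.06, "jaw": -1}, {"x": 0, "y": 0, "z": 0, "ax": 0, "ay": 0, "az": 0.08, "jaw": -1}, {"x": 0, "y": 0, "z": 0, "ax": 0, "ay": 0, "az": 0.1, "jaw": -1}, {"x": 0, "y": 0, "z": 0, "ax": 0, "ay": 0, "az": 0.12, "jaw": -1}, {"x": 0, "y": 0, "z": 0, "ax": 0, "ay": 0, "az": 0.14, "jaw": -1}, {"x": 0, "y": 0, "z": 0, "ax": 0, "ay": 0, "az": 0.16, "jaw": -1}, {"x": 0, "y": 0, "z": 0, "ax": 0, "ay": 0, "az": 0.18, "jaw": -1}, {"x": 0, "y": 0, "z": 0, "ax": 0, "ay": 0, "az": 0.2, "jaw": -1}]}}

```text
time: 26.5
tool_pos: [640.0, 12.6, 86.2]
tcp_rot: [-3.141, -0.001, 1.409]
contact_force: [-5.8, 2.0, 4.4]
grip_width: 39.7
finger_force: 30.0
```

```bash
python3 o.py
```

```text
time 26.5
tool_pos [640.005  12.574  86.156]
tcp_rot [-3.141e+00 -1.000e-03  1.409e+00]
contact_force [-5.792  2.01   4.449]
moment [0.323 1.059 0.123]
0.061 0.166 39.70663517571419 -0.083
```

Request:
{"fn": "send_rows", "kwargs": {"rows": [{"x": 0, "y": 0, "z": 0, "ax": 0, "ay": 0, "az": 0.02, "jaw": -1}, {"x": 0, "y": 0, "z": 0, "ax": 0, "ay": 0, "az": 0.04, "jaw": -1}, {"x": 0, "y": 0, "z": 0, "ax": 0, "ay": 0, "az": 0.06, "jaw": -1}, {"x": 0, "y": 0, "z": 0, "ax": 0, "ay": 0, "az": 0.08, "jaw": -1}, {"x": 0, "y": 0, "z": 0, "ax": 0, "ay": 0, "az": 0.1, "jaw": -1}, {"x": 0, "y": 0, "z": 0, "ax": 0, "ay": 0, "az": 0.12, "jaw": -1}, {"x": 0, "y": 0, "z": 0, "ax": 0, "ay": 0, "az": 0.14, "jaw": -1}, {"x": 0, "y": 0, "z": 0, "ax": 0, "ay": 0, "az": 0.16, "jaw": -1}, {"x": 0, "y": 0, "z": 0, "ax": 0, "ay": 0, "az": 0.18, "jaw": -1}, {"x": 0, "y": 0, "z": 0, "ax": 0, "ay": 0, "az": 0.2, "jaw": -1}]}}

```text
time: 27.75
tool_pos: [640.1, 12.5, 86.2]
tcp_rot: [-3.142, -0.0, 1.2]
contact_force: [-5.3, 3.4, 3.3]
grip_width: 39.4
finger_force: 30.0
```

```bash
python3 o.py
```

```text
time 27.75
tool_pos [640.085  12.523  86.164]
tcp_rot [-3.142 -0.     1.2  ]
contact_force [-5.267  3.385  3.278]
moment [0.339 1.052 0.128]
0.271 0.166 39.40010372386788 -0.084
```

Request:
{"fn": "send_rows", "kwargs": {"rows": [{"x": 0, "y": 0, "z": 0, "ax": 0, "ay": 0, "az": 0.02, "jaw": -1}, {"x": 0, "y": 0, "z": 0, "ax": 0, "ay": 0, "az": 0.04, "jaw": -1}, {"x": 0, "y": 0, "z": 0, "ax": 0, "ay": 0, "az": 0.06, "jaw": -1}, {"x": 0, "y": 0, "z": 0, "ax": 0, "ay": 0, "az": 0.08, "jaw": -1}, {"x": 0, "y": 0, "z": 0, "ax": 0, "ay": 0, "az": 0.1, "jaw": -1}, {"x": 0, "y": 0, "z": 0, "ax": 0, "ay": 0, "az": 0.12, "jaw": -1}, {"x": 0, "y": 0, "z": 0, "ax": 0, "ay": 0, "az": 0.14, "jaw": -1}, {"x": 0, "y": 0, "z": 0, "ax": 0, "ay": 0, "az": 0.16, "jaw": -1}, {"x": 0, "y": 0, "z": 0, "ax": 0, "ay": 0, "az": 0.18, "jaw": -1}, {"x": 0, "y": 0, "z": 0, "ax": 0, "ay": 0, "az": 0.2, "jaw": -1}]}}

```text
time: 29.0
tool_pos: [640.2, 12.4, 86.2]
tcp_rot: [3.141, -0.0, 0.99]
contact_force: [-4.7, 2.9, 4.7]
grip_width: 39.6
finger_force: 30.0
```

```bash
python3 o.py
```

```text
time 29.0
tool_pos [640.19   12.398  86.16 ]
tcp_rot [ 3.141 -0.     0.99 ]
contact_force [-4.734  2.903  4.677]
moment [0.277 0.922 0.148]
0.48 0.168 39.56164781332782 -0.096
```

Request:
{"fn": "send_rows", "kwargs": {"rows": [{"x": 0, "y": 0, "z": 0, "ax": 0, "ay": 0, "az": 0.01, "jaw": -1}, {"x": 0, "y": 0, "z": 0, "ax": 0, "ay": 0, "az": 0.02, "jaw": -1}, {"x": 0, "y": 0, "z": 0, "ax": 0, "ay": 0, "az": 0.03, "jaw": -1}, {"x": 0, "y": 0, "z": 0, "ax": 0, "ay": 0, "az": 0.04, "jaw": -1}, {"x": 0, "y": 0, "z": 0, "ax": 0, "ay": 0, "az": 0.05, "jaw": -1}, {"x": 0, "y": 0, "z": 0, "ax": 0, "ay": 0, "az": 0.06, "jaw": -1}, {"x": 0, "y": 0, "z": 0, "ax": 0, "ay": 0, "az": 0.07, "jaw": -1}, {"x": 0, "y": 0, "z": 0, "ax": 0, "ay": 0, "az": 0.08, "jaw": -1}, {"x": 0, "y": 0, "z": 0, "ax": 0, "ay": 0, "az": 0.09, "jaw": -1}, {"x": 0, "y": 0, "z": 0, "ax": 0, "ay": 0, "az": 0.1, "jaw": -1}]}}

```text
time: 30.25
tool_pos: [639.7, 11.9, 86.2]
tcp_rot: [-3.141, 0.001, 0.886]
contact_force: [-6.2, 0.5, 6.0]
grip_width: 39.4
finger_force: 30.0
```

```bash
python3 o.py
```

```text
time 30.25
tool_pos [639.713  11.856  86.168]
tcp_rot [-3.141e+00  1.000e-03  8.860e-01]
contact_force [-6.206  0.496  6.042]
moment [-0.153  1.289  0.414]
0.584 0.083 39.36028469159223 0.292
```

The resistance jumped between psi 0.99 and 0.886, so the onset is about 0.96. The target is psi ≈ 0.175, another 41° (az 0.68). I'll take it in two halves.

Request:
{"fn": "send_rows", "kwargs": {"rows": [{"x": 0, "y": 0, "z": 0, "ax": 0, "ay": 0, "az": 0.03, "jaw": -1}, {"x": 0, "y": 0, "z": 0, "ax": 0, "ay": 0, "az": 0.07, "jaw": -1}, {"x": 0, "y": 0, "z": 0, "ax": 0, "ay": 0, "az": 0.11, "jaw": -1}, {"x": 0, "y": 0, "z": 0, "ax": 0, "ay": 0, "az": 0.15, "jaw": -1}, {"x": 0, "y": 0, "z": 0, "ax": 0, "ay": 0, "az": 0.19, "jaw": -1}, {"x": 0, "y": 0, "z": 0, "ax": 0, "ay": 0, "az": 0.23, "jaw": -1}, {"x": 0, "y": 0, "z": 0, "ax": 0, "ay": 0, "az": 0.26, "jaw": -1}, {"x": 0, "y": 0, "z": 0, "ax": 0, "ay": 0, "az": 0.29, "jaw": -1}, {"x": 0, "y": 0, "z": 0, "ax": 0, "ay": 0, "az": 0.32, "jaw": -1}, {"x": 0, "y": 0, "z": 0, "ax": 0, "ay": 0, "az": 0.34, "jaw": -1}]}}

```text
time: 31.5
tool_pos: [639.6, 11.1, 86.1]
tcp_rot: [3.14, 0.002, 0.53]
contact_force: [-7.0, -1.6, 6.0]
grip_width: 39.5
finger_force: 30.0
```

```bash
python3 o.py
```

```text
time 31.5
tool_pos [639.643  11.138  86.137]
tcp_rot [3.14e+00 2.00e-03 5.30e-01]
contact_force [-6.964 -1.6    5.956]
moment [-0.782  1.377  0.39 ]
0.941 0.165 39.486391174270906 0.25
```

Request:
{"fn": "send_rows", "kwargs": {"rows": [{"x": 0, "y": 0, "z": 0, "ax": 0, "ay": 0, "az": 0.03, "jaw": -1}, {"x": 0, "y": 0, "z": 0, "ax": 0, "ay": 0, "az": 0.07, "jaw": -1}, {"x": 0, "y": 0, "z": 0, "ax": 0, "ay": 0, "az": 0.11, "jaw": -1}, {"x": 0, "y": 0, "z": 0, "ax": 0, "ay": 0, "az": 0.15, "jaw": -1}, {"x": 0, "y": 0, "z": 0, "ax": 0, "ay": 0, "az": 0.19, "jaw": -1}, {"x": 0, "y": 0, "z": 0, "ax": 0, "ay": 0, "az": 0.23, "jaw": -1}, {"x": 0, "y": 0, "z": 0, "ax": 0, "ay": 0, "az": 0.26, "jaw": -1}, {"x": 0, "y": 0, "z": 0, "ax": 0, "ay": 0, "az": 0.29, "jaw": -1}, {"x": 0, "y": 0, "z": 0, "ax": 0, "ay": 0, "az": 0.32, "jaw": -1}, {"x": 0, "y": 0, "z": 0, "ax": 0, "ay": 0, "az": 0.34, "jaw": -1}]}}

```text
time: 32.75
tool_pos: [639.6, 10.6, 86.1]
tcp_rot: [3.139, 0.002, 0.174]
contact_force: [-7.9, -3.8, 5.1]
grip_width: 39.6
finger_force: 30.0
```

```bash
python3 o.py
```

```text
time 32.75
tool_pos [639.566  10.61   86.096]
tcp_rot [3.139e+00 2.000e-03 1.740e-01]
contact_force [-7.877 -3.772  5.08 ]
moment [-1.129  1.437  0.421]
1.297 0.163 39.63146890966534 0.29
```

Target angle reached. Release the knob and lift.

Request:
{"fn": "send_rows", "kwargs": {"rows": [{"x": 0, "y": 0, "z": 0, "ax": 0, "ay": 0, "az": 0, "jaw": -0.1}, {"x": 0, "y": 0, "z": 0, "ax": 0, "ay": 0, "az": 0, "jaw": 0.05}, {"x": 0, "y": 0, "z": 0, "ax": 0, "ay": 0, "az": 0, "jaw": 0.2}, {"x": 0, "y": 0, "z": 0, "ax": 0, "ay": 0, "az": 0, "jaw": 0.4}, {"x": 0, "y": 0, "z": 0, "ax": 0, "ay": 0, "az": 0, "jaw": 0.4}, {"x": 0, "y": 0, "z": 0, "ax": 0, "ay": 0, "az": 0, "jaw": 0.4}, {"x": 0, "y": 0, "z": 0, "ax": 0, "ay": 0, "az": 0, "jaw": 0.4}, {"x": 0, "y": 0, "z": 0, "ax": 0, "ay": 0, "az": 0, "jaw": 0.4}, {"x": 0, "y": 0, "z": -0.03, "ax": 0, "ay": 0, "az": 0, "jaw": 0.4}, {"x": 0, "y": 0, "z": -0.08, "ax": 0, "ay": 0, "az": 0, "jaw": 0.4}]}}

```text
time: 34.0
tool_pos: [640.0, 12.1, 102.3]
tcp_rot: [-3.141, 0.0, 0.174]
contact_force: [-0.1, -0.2, 0.1]
grip_width: 64.1
finger_force: 0.0
```

Request:
{"fn": "send_rows", "kwargs": {"rows": [{"x": 0, "y": 0, "z": -0.15, "ax": 0, "ay": 0, "az": 0, "jaw": 0.4}, {"x": 0, "y": 0, "z": -0.3, "ax": 0, "ay": 0, "az": 0, "jaw": 0.4}, {"x": -0.1, "y": 0, "z": -0.4, "ax": 0, "ay": 0, "az": 0, "jaw": 0.4}, {"x": -0.25, "y": 0, "z": -0.5, "ax": 0, "ay": 0, "az": 0, "jaw": 0.4}, {"x": -0.4, "y": 0, "z": -0.5, "ax": 0, "ay": 0, "az": 0, "jaw": 0.4}, {"x": -0.55, "y": 0, "z": -0.5, "ax": 0, "ay": 0, "az": 0, "jaw": 0.4}, {"x": -0.7, "y": 0, "z": -0.5, "ax": 0, "ay": 0, "az": 0, "jaw": 0.4}, {"x": -0.85, "y": 0, "z": -0.5, "ax": 0, "ay": 0, "az": 0, "jaw": 0.4}, {"x": -0.95, "y": 0, "z": -0.5, "ax": 0, "ay": 0, "az": 0, "jaw": 0.4}, {"x": -1, "y": 0, "z": -0.5, "ax": 0, "ay": 0, "az": 0, "jaw": 0.4}]}}

```text
time: 35.25
tool_pos: [442.6, -22.6, 202.8]
tcp_rot: [3.141, -0.001, 0.173]
contact_force: [0.2, 0.2, 0.2]
grip_width: 64.4
finger_force: 0.0
```

Run:
```python
from h import *
p,d=bot.capture("top"); q,d=bot.capture("side")
a=cv2.resize(p[170:270,250:370],None,fx=3.3,fy=5.5*.6,interpolation=cv2.INTER_CUBIC)
b=cv2.resize(q[200:320,330:450],None,fx=3.3,fy=3.3,interpolation=cv2.INTER_CUBIC)
a=cv2.copyMakeBorder(a,0,b.shape[0]-a.shape[0],0,0,cv2.BORDER_CONSTANT)
cv2.imwrite("pics/f.png",np.hstack([a,b])[:,:,::-1])
```

```text
(no output)
```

View pics/f.png

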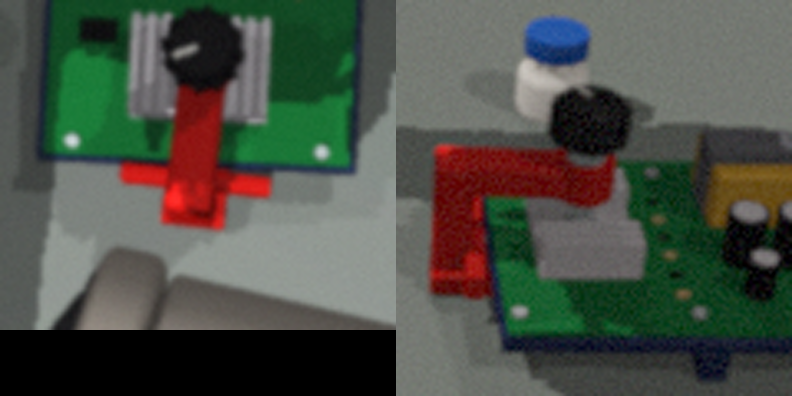

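The crop shows the clamp standing upright with the knob centred over the strip at (204,48), and the sink in its place. The knob mark has turned about 248° clockwise, against 245° commanded, so the grip did not slip. Handing in.

```bash
python3 -c "
from plant import bot
print(bot.close_job())"
```

```text
the job is handed in; nothing more can be done
None
```

The job is handed in with no verdict returned: the clamp stands on its own over the heat sink, and its knob was turned an eighth of a turn past the sharp rise. The pressing force wasn't measured, but by that angle it should be about 21 N.

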